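Clamp the pine blank in the routing jig

ROBOT

A 6-joint arm with a two-finger parallel gripper is mounted at the origin on the work surface. World frame = base frame: x ahead of the robot, y to its left, z up, the work surface at z = 0. Lengths are in m, angles in rad, forces in N, time in s.
With the tool pointing down it reaches from about 0.375 to 0.75 m from the base axis. Payload 9 kg.
Tool frame: the origin (TCP) lies at the centre of the arm's flange, where the gripper is bolted on; the fingertips stand 173 mm ahead of it and the grasp point (between the pads) lies 155 mm ahead of it (tips_ahead is the distance from the TCP to the fingertips, in m); z points along the fingers, y is the direction in which the jaws open and shut (so a half turn about z gives the same grasp; the last joint's range is limited). The gripper opens to 85 mm and grips with 20 to 120 N. Pads are 22 mm wide; open, the fingers measure 114 mm over their backs; the gripper's body (76 mm by 85 mm) begins 54 mm behind the grasp point. The pads swing forward as they close: fully open they stand 13 mm farther back than shut.
Start: joints at [-1.501, 0.104, 0.097, 1.564, 0, 1.353], TCP at [0.17, -0.575, 0.405] pointing down, gripper open.
Joint ranges: [-2.99, 2.99], [-0.84, 1.86], [-1.1, 1.16], [-1.84, 2.11], [-1.51, 1.56], [-3.14, 3.14]. Speed limits (rad/s): [2.22, 2.22, 2.57, 3.14, 3.14, 3.14].

INTERFACE

Orientations are given as a unit quaternion [w, x, y, z].
In Python, from rig import * gives the robot as it stands.
- The arm moves only by the tool step_arm, never from a script. Its argument "steps" is a list of rows, each an object of numbers: "x", "y", "z": the shift along the tool's x, y, z in cm; "roll": the turn about the tool's z in degrees. In form: [{"x": .., "y": .., "z": .., "roll": ..}, ...]. A call has 1 to 20 rows; each row is the pose to reach, as a shift and turn from the pose commanded when the call began, along the tool's axes at that moment; what a row does not reach only later rows make up. A row lasts 1/10 s, in which the tool goes at most 50 mm and 8.59 degrees, less where a joint would pass 70% of its speed; a pose out of reach is approached as far as the arm can. A call with a gripper value outside its range is refused whole. "grip" is the opening, from -1 (shut) to 1 (fully open), so that 0 is half open, set as the call begins (left out, the last holds). The fingers move at their own pace and stop on an object; "newtons" is the grip in N (left out, the last holds). Time passes only in rows, so rows that repeat a pose let the fingers close. It gives the time, the measured TCP pose, the force and the opening at its end, in the units of the state.
- read_state(): the state, without advancing time (a new reading comes with each control period).
- get_image(name): name is "scene" or "top" or "wrist"; returns the picture (384x512x3 uint8, red, green, blue); there is no depth.
- camera_info(name): a dict with "camera_matrix" (3x3 intrinsics, pixels), "R" (3x3) and "t" (3): a world point X has camera coordinates R X + t. Camera axes: x right, y down, z forward; pixel columns grow to the right and rows downward; lengths in m; the calibration is good to about 2 mm. A picture is of the moment at which its call begins: read the wrist's pose just before it. camera_info takes no time and is no camera call; for the wrist camera it gives the pose at the moment of the call.
- finish_job(): hands the job in, once; it reports no verdict.
The state is a dict: "time_s": time; "joint_positions": joint angles; "qvel": joint speeds; "effort": joint torques, N m; "tcp_pos": TCP position; "orientation": TCP orientation; "ft_force": force on the tool from outside, world axes, zero at the start; "wrist_torque": the same for the moment, N m; "gripper_width": finger opening in m.
Only numpy, scipy, OpenCV 4.12 (cv2) and the standard library are available. Lean on these libraries where they do the work, as an engineer would, in place of code of your own. Each camera call takes 0.05 s, during which the arm holds its last target. There are 200 camera calls.

TASK

Clamp the pine blank in the routing jig: with the back of a finger swing the aluminium clamp strap over the blank until it is fully home against its stop pin, and only then push the red cam lever all the way down so that the foot grips the blank. Only push, gently, with the fingers: do not grasp or lift anything, leave the blank where it lies against its fence, do not disturb the other things on the bench, and finish clear of everything.

Things in the scene. Friction and masses are not known exactly. Their poses are not given: they have to be found in the camera images.
- jig: Dark brown plate 300 (x) x 240 (y) x 18 mm, screwed to the bench, turned up to 25 deg. Origin: centre of its underside; z up. On it: grey fence along x (18 mm wide, centred y +45 mm) and grey end stop (60 mm along y, centred x -101, y -5 mm), both 36 mm above the bench; steel pivot post (32 mm wide, x -30, y +85, top 53 mm); steel stop pin (12 mm wide, x -48, y -81, top 66 mm).
- strap (a joint): Swing of the clamp strap about the upright pivot post, rad. 0 = fully home against the stop pin: the strap then points along the jig's -y, across the blank. Positive values are swung aside, turning anticlockwise seen from above: at 1.57 it points along the jig's +x, away from the robot. Range 0 to 1.6. Friction 0.2 N m (1.5 N at the end); it stays where it is left.
- strap_pivot (a point): Point on the strap's pivot axis at half the strap's height, 62 mm above the bench. Its -y axis points along the strap to the free end, its z axis up.
- strap_push (a point): Mid-width, mid-height point of the strap near its free end, 148 mm from the pivot axis, 62 mm above the bench. The strap is an aluminium bar 24 mm wide, 18 mm high (53 to 71 mm above the bench), ending 15 mm beyond this point. Same axes as strap_pivot: to close the strap it is pushed on its +x side face, towards its -x.
- lever (a joint): Cam lever, rad: 0 = up (rising 1.25 rad (72 deg) above the strap, leaning towards the pivot), 1.2 = pushed fully down (0.05 rad short of level, lying over the strap, its tip just past the pivot). Starts between 0 and 0.35. Friction 0.25 N m (about 3 N at the tip); it stays where it is left. The last part presses the foot onto the blank.
- lever_hinge (a point): Middle of the lever's level hinge on top of the strap, 85 mm from the pivot axis, 83 mm above the bench.
- lever_tip (a point): End of the lever, 100 mm from its hinge, mid-thickness. The outer 46 mm is a red plastic grip 24 mm wide and 11 mm thick; the rest is steel, 18 mm wide and 8 mm thick. It moves in the upright plane along the strap: push it on its face that looks away from the pivot, towards the pivot and down.
- foot: Black rubber foot, 20 mm across and 6 mm thick, on a spindle under the strap below the lever hinge; origin: centre of its lower face, 45 to 47 mm above the bench (2 to 4 mm above the blank) before the lever is pushed. The cam drives it down onto the blank.
- blank: Loose pine blank 180 x 70 x 25 mm lying flat on the jig plate along the jig's x, within 2 mm of the grey fence, its top 43 mm above the bench. Origin: centre of its underside (18 mm above the bench); x along its length.
- pencil: Red pencil, 168 mm long, 8 mm thick, lying on the robot side of the jig plate. Not to be moved. Origin at its underside, middle of the body.
- offcut: Pine offcut 100 x 45 x 40 mm on the bench beside the jig's -y side. Not to be moved. Origin: centre of its underside.
- glue: Yellow glue bottle with a red cap, 60 mm across, 170 mm tall, standing to the left. Not to be moved. Origin: centre of its underside.
- screwdriver: Screwdriver lying to the left. Not to be moved.
- tape: Roll of pale tape, 96 mm across, 25 mm high, lying to the right. Not to be moved.
- spanner: Steel spanner lying to the right. Not to be moved.
- lath: Thin pine lath 200 x 42 x 14 mm lying to the right. Not to be moved. Origin: centre of its underside.
There are look-alikes about, which are no part of the job. What is shaped like the blank but green or pink is not meant.

How it is judged:
On the way, in this order (a step that is already met when the one before it is completed fails the run):
1. the strap is fully home (within 0.06 rad) with the lever still up (value of joint strap below 0.06 rad and value of joint lever below 0.6 rad), for 0.1 s.
2. the lever is pushed down with the strap home (value of joint strap below 0.06 rad and value of joint lever above 1.1 rad), for 0.1 s.
At the end, for the whole second after the job is handed in: The strap is within 0.06 rad of its home stop, the lever is down (at least 1.1 rad of 1.2), the foot presses the blank with more than 2 N, and the blank lies still within 12 mm of where it was (all of step 2 and contact force between foot and blank above 2 N and distance of blank from where it was at the start of the episode below 0.012 m and linear speed of blank below 0.02 m/s); the robot touches nothing.
It fails at once if the strap or its lever is gripped or forced hard (over 80 N of contact force from the fingers) (contact force between the fingers and strap above 80 N).
It fails at once if the lever is pushed down before the strap is over the blank (value of joint lever above 0.7 rad and value of joint strap above 0.12 rad).
It fails at once if the blank is lifted or shoved out of place (distance of blank from where it was at the start of the episode above 0.02 m or angle between blank's own z axis and vertical above 0.12 rad).
It fails at once if another thing on the bench is moved more than 25 mm (distance of any of pencil, offcut, glue, screwdriver, tape, spanner, lath from where it was at the start of the episode above 0.025 m).
It also fails if it takes over 51 s, if anything falls off the work surface, if the arm or the gripper's body presses on something with over 40 N, if the wrist force passes 120 N, or if a joint passes its speed limit or range.

## Working session

There is one attempt and no reset: what is moved stays moved. The work goes in short steps, Python scripts to look and compute and a tool call to move; the robot and the scene stay as the last step left them, time stands still between calls to the robot, and variables do not carry over. Pictures are saved under pics/ and viewed, about 8 in all and at most 12, crops included, and the job is handed in when it is done.

Besides the shell and the picture viewer there is one more tool, called after "Request:" in YAML: its name, and indented under it one key for each argument. step_arm: Moves the arm, as the interface text tells. Its arguments: {"type":"object","properties":{"steps":{"type":"array","items":{"type":"object","properties":{"x":{"type":"number"},"y":{"type":"number"},"z":{"type":"number"},"roll":{"type":"number"}}}},"grip":{"type":"number"},"newtons":{"type":"number"}},"required":["steps"]}

```bash
mkdir -p pics; ls; python3 - <<'E'
from rig import *
import cv2,numpy as np
s=read_state();print(s)
for n in("scene","top"):
    im=get_image(n);cv2.imwrite(f"pics/{n}0.png",im[:,:,::-1]);c=camera_info(n);print(n,c)
a=cv2.imread("pics/top0.png");cv2.imwrite("pics/top0b.png",cv2.resize(a,(800,600)))
a=cv2.imread("pics/scene0.png");cv2.imwrite("pics/scene0b.png",cv2.resize(a,(800,600)))
E
```

```text
pics
{'time_s': 0.0, 'joint_positions': array([-1.50070086e+00,  1.04687062e-01,  9.64569617e-02,  1.56389217e+00,
        2.03697572e-06,  1.35311698e+00]), 'qvel': array([-0.00065159, -0.00105943, -0.00067182,  0.00101159, -0.00112571,
        0.00086967]), 'effort': array([-2.90679545e-04, -5.56929195e+01,  5.03652477e+01,  1.66643306e-02,
       -1.91398685e-04,  1.87741568e-05]), 'tcp_pos': array([ 0.17030503, -0.57520926,  0.40392256]), 'orientation': array([-6.61091823e-04,  9.89665838e-01,  1.43391389e-01,  4.98932522e-05]), 'ft_force': array([0.8814556 , 0.12852323, 0.39884397]), 'wrist_torque': array([0.02007198, 0.00366923, 0.02878112]), 'gripper_width': 0.08546683693005139}
scene {'camera_matrix': array([[357.31609258,   0.        , 256.66149116],
       [  0.        , 357.31609258, 193.24493748],
       [  0.        ,   0.        ,   1.        ]]), 'R': array([[ 0.2225249 ,  0.97486815, -0.01071218],
       [ 0.64524629, -0.15550398, -0.74798111],
       [-0.73084875,  0.15953243, -0.66363357]]), 't': array([-0.04880206, -0.2247152 ,  1.45736168])}
top {'camera_matrix': array([[431.01128552,   0.        , 257.9265385 ],
       [  0.        , 431.01128552, 196.29026702],
       [  0.        ,   0.        ,   1.        ]]), 'R': array([[-0.01143838, -0.99976316, -0.01851466],
       [-0.9939314 ,  0.01339363, -0.10918329],
       [ 0.10940541,  0.01715342, -0.99384919]]), 't': array([-0.01306635,  0.46155988,  1.61199553])}
```

View pics/top0b.png

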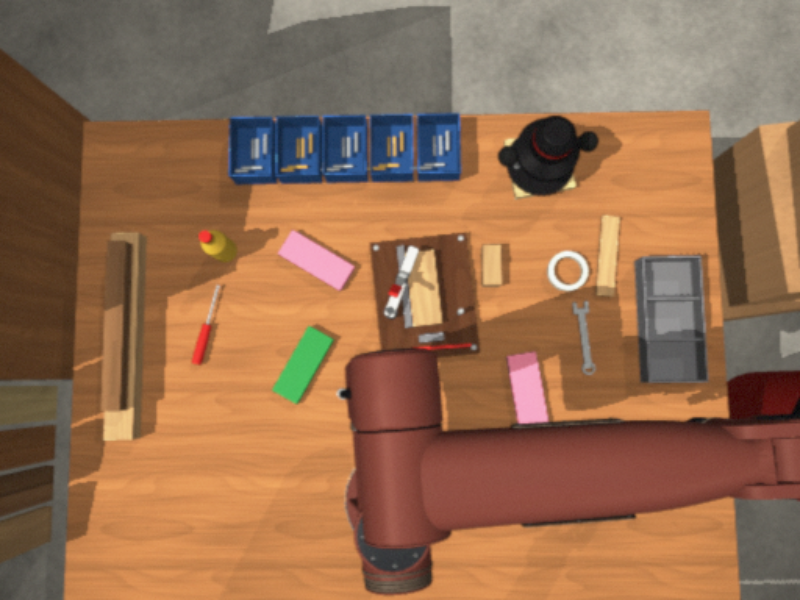

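View pics/scene0b.png

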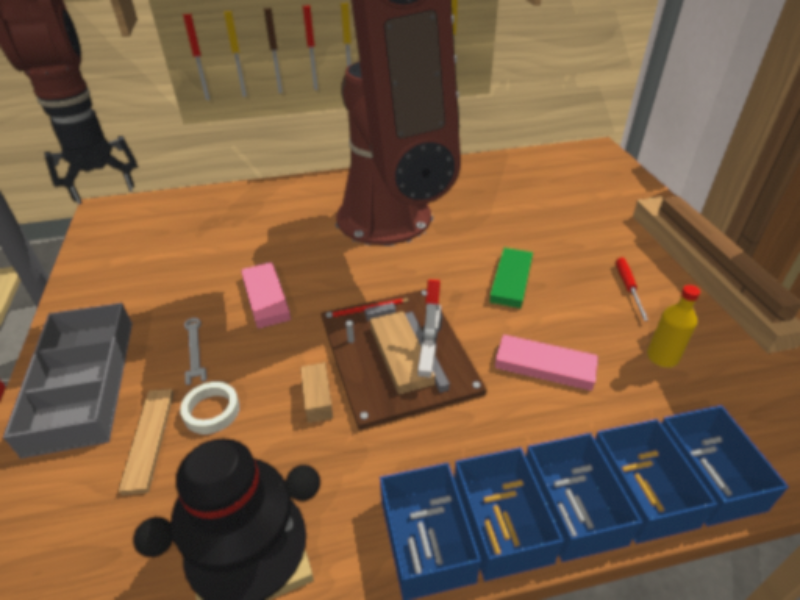

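Top view: the jig is centred near (425,293) in the 800-px picture. The strap runs from the pivot near (392,308) to its free end near (411,250), so it is swung aside. The red lever grip is at (395,292), and the pencil is at (447,347) on the robot side. Next I'll take a crop to get accurate corners.

```bash
cat > h.py <<'E'
import numpy as np,cv2
from rig import *
def ray(c,u,v,z):
    K,R,t=c["camera_matrix"],c["R"],c["t"]
    d=R.T@np.linalg.inv(K)@np.array([u,v,1.]);o=-R.T@t
    return o+d*(z-o[2])/d[2]
def proj(c,X):
    p=c["camera_matrix"]@(c["R"]@np.array(X)+c["t"]);return p[:2]/p[2]
E
python3 - <<'E'
from h import *
a=cv2.imread("pics/top0.png")
c=a[140:240,230:330];cv2.imwrite("pics/c0.png",cv2.resize(c,(600,600),interpolation=cv2.INTER_CUBIC))
b=cv2.imread("pics/scene0.png")[170:280,195:320];cv2.imwrite("pics/c1.png",cv2.resize(b,(750,660)[:2],interpolation=cv2.INTER_CUBIC)[:600])
E
```

```text
(no output)
```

View pics/c0.png

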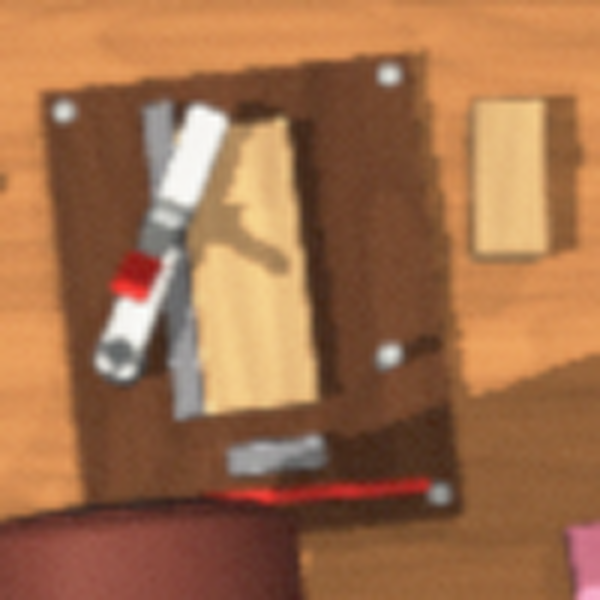

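The crop shows plate corners at (43,92), (425,52) and (460,512). The strap pivot is at (118,352), its free end at (209,108) and the stop pin at (388,354). The red grip is at (137,275).

```bash
cat >> h.py <<'E'
def T(Jo,th,p):
    c,s=np.cos(th),np.sin(th);return np.array(Jo)+np.array([[c,-s],[s,c]])@np.array(p)
E
python3 - <<'E'
from h import *
c=camera_info("top")
f=lambda u,v,z:ray(c,230+(u+.5)/6-.5,140+(v+.5)/6-.5,z)[:2]
obs=[((150,120),f(43,92,.018)),((150,-120),f(425,52,.018)),((-150,-120),f(460,512,.018)),((-30,85),f(118,352,.073)),((-48,-81),f(388,354,.066))]
A=[];B=[]
from scipy.optimize import least_squares
P=np.array([o[0] for o in obs])/1000;Q=np.array([o[1] for o in obs])
r=least_squares(lambda x:np.ravel([T(x[:2],x[2],p)-q for p,q in zip(P,Q)]),[.6,0,0])
x=r.x;print(x,np.degrees(x[2]),(r.fun*1000).round(1))
pv=T(x[:2],x[2],P[3]);e=f(209,108,.071);print("pivot",pv,"end",e,np.hypot(*(e-pv)))
d=e-pv;print("strap angle",np.arctan2(d[1],d[0])+np.pi/2-x[2])
print("pin",T(x[:2],x[2],P[4]),"offcut",f(508,177,.04))
# lever tip: red in top
print("pencil",f(210,493,.022),f(430,487,.022))
E
```

```text
[ 0.48719477 -0.07094037  0.0777034 ] 4.452077063686757 [ 3.6 -0.9 -0.2  5.7 -3.9 -2.1  1.4 -1.  -0.9 -1.8]
pivot [0.45068715 0.01147439] end [ 0.60111112 -0.04545668] 0.16083692818034107
strap angle 1.1312828748237405
pin [ 0.44562725 -0.15542198] offcut [ 0.56033189 -0.2332162 ]
pencil [ 0.36455549 -0.04281732] [ 0.36661582 -0.18126257]
```

Request:
step_arm:
  grip: -1
  newtons: 40
  steps:
    - {"x": 1.5,"y": -1,"z": 0,"roll": -4}
    - {"x": 4,"y": -3,"z": 0,"roll": -10}
    - {"x": 7,"y": -5.1,"z": 0,"roll": -17}
    - {"x": 10,"y": -7.4,"z": 0,"roll": -25}
    - {"x": 13.5,"y": -10,"z": 0,"roll": -33}
    - {"x": 17,"y": -12.5,"z": 0,"roll": -41}
    - {"x": 20.5,"y": -15,"z": 0,"roll": -49}
    - {"x": 24,"y": -17.7,"z": 0,"roll": -57}
    - {"x": 27.5,"y": -20.2,"z": 0,"roll": -65}
    - {"x": 31,"y": -22.8,"z": 0,"roll": -73}
    - {"x": 34.5,"y": -25.4,"z": 0,"roll": -81}
    - {"x": 38,"y": -28,"z": 0,"roll": -89}
    - {"x": 41.5,"y": -30.5,"z": 0,"roll": -97}
    - {"x": 45,"y": -33.1,"z": 0,"roll": -105}
    - {"x": 48.5,"y": -35.7,"z": 0,"roll": -113}
    - {"x": 51.5,"y": -37.9,"z": 0,"roll": -121}
    - {"x": 54.5,"y": -40.1,"z": 0,"roll": -129}
    - {"x": 56.5,"y": -41.6,"z": 0,"roll": -136}
    - {"x": 57.9,"y": -42.6,"z": 0,"roll": -143}
    - {"x": 57.9,"y": -42.6,"z": 0,"roll": -143}

```text
time_s: 2.1
tcp_pos: [0.6053, -0.0008, 0.4038]
orientation: [-0.001, 0.175, 0.984, 0.0]
ft_force: [-0.1, -0.1, -0.6]
gripper_width: 0.0002
```

```bash
python3 - <<'E'
from h import *
s=read_state();print(s["tcp_pos"],s["orientation"],s["joint_positions"].round(2),s["gripper_width"],s["time_s"])
c=camera_info("wrist");w=get_image("wrist");cv2.imwrite("pics/w1.png",w[:,:,::-1])
np.savez("w1.npz",**c)
E
```

```text
[ 0.6052604  -0.00082311  0.40379606] [-5.54093864e-04  1.75467358e-01  9.84485080e-01  1.60914248e-04] [-0.22  0.12  0.11  1.56  0.    0.14] 0.0002339298630499728 2.1
```

View pics/w1.png

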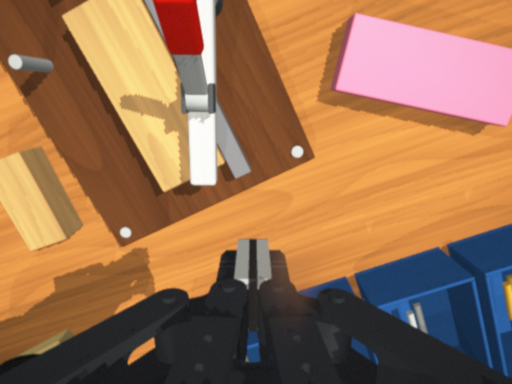

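The wrist view shows the closed fingertips near (253,255) and the strap end at (191–216,185) with its right edge vertical at about x=216. The plate corners are at (119,245) and (313,157), and the stop pin top is at (15,62).

```bash
python3 - <<'E'
from h import *
from scipy.optimize import least_squares
c=dict(np.load("w1.npz"));ct=camera_info("top")
f=lambda u,v,z:ray(c,u,v,z)[:2]
g=lambda u,v,z:ray(ct,230+(u+.5)/6-.5,140+(v+.5)/6-.5,z)[:2]
obs=[((150,120),f(313,157,.018)),((150,-120),f(119,245,.018)),((-48,-81),f(15,62,.066)),((-30,85),g(118,352,.073)),((-150,-120),g(460,512,.018))]
P=np.array([o[0] for o in obs])/1000;Q=np.array([o[1] for o in obs])
r=least_squares(lambda x:np.ravel([T(x[:2],x[2],p)-q for p,q in zip(P,Q)]),[.6,0,0]);x=r.x
print(x,np.degrees(x[2]),(r.fun*1000).round(1))
pv=T(x[:2],x[2],P[3]);e=f(203,185,.071);d=e-pv
print("pivot",pv,"end",e,np.hypot(*d),"ang",np.degrees(np.arctan2(d[1],d[0])),"strap",np.arctan2(d[1],d[0])+np.pi/2-x[2])
a=f(216,185,.071);b=f(215.5,100,.071);print("right edge",a,b,np.degrees(np.arctan2(*(a-b)[::-1])))
s=read_state();t=s["tcp_pos"]
for z in(.231,.244):print("tip proj",proj(c,[t[0],t[1],z]))
# lever tip/red in both views: triangulate roughly using plane through strap
def red(im):
    h=cv2.cvtColor(im,cv2.COLOR_BGR2HSV);return (((h[...,0]<8)|(h[...,0]>172))&(h[...,1]>170)&(h[...,2]>110)).astype(np.uint8)
m=red(cv2.imread("pics/scene0.png"));n,l,st,ce=cv2.connectedComponentsWithStats(m)
for i in range(1,n):
    if st[i,4]>25:print(st[i],ce[i])
cs=camera_info("scene")
u=d/np.hypot(*d)
for q in (0,.1,.2,.3,.35,.5):
    al=1.25-q;L=lambda k:np.r_[pv+u*(.085-k*np.cos(al)),.083+k*np.sin(al)]
    print(q,proj(cs,L(.1)).round(1),proj(cs,L(.054)).round(1),proj(cs,L(.077)).round(1),"top",proj(ct,L(.077)).round(1))
E
```

```text
[ 0.48518806 -0.06998366  0.08687242] 4.977423218784227 [ 3.2  1.7  3.6  0.3 -0.8  0.7 -1.3 -0.3 -4.7 -2.4]
pivot [0.44792632 0.01209291] end [ 0.5983175  -0.04711206] 0.1616252977103655 ang -21.48822864229798 strap 1.108883563132447
right edge [ 0.60245158 -0.03591128] [ 0.53249423 -0.00804704] -21.71755236174803
tip proj [250.57016522 256.45822516]
tip proj [250.37328856 270.71937248]
[394 165  14  22 146] [400.12328767 174.53424658]
[272 179  10  15 120] [276.73333333 186.21666667]
[437 182  11  10  95] [441.75789474 186.45263158]
[213 191  45  11 108] [234.5462963  196.11111111]
0 [276.  180.2] [275.  195.7] [275.5 188. ] top [254.6 180. ]
0.1 [276.3 179.1] [275.2 195. ] [275.8 187.1] top [253.9 182.1]
0.2 [276.6 178.4] [275.4 194.5] [276.  186.5] top [253.3 184. ]
0.3 [276.9 178. ] [275.5 194.2] [276.2 186.1] top [252.6 185.9]
0.35 [277.  177.9] [275.6 194.1] [276.3 186. ] top [252.3 186.8]
0.5 [277.4 178.3] [275.8 194.2] [276.6 186.2] top [251.6 189.3]
```

Request:
step_arm:
  steps:
    - {"z": 1}
    - {"z": 3}
    - {"z": 5}
    - {"z": 7}
    - {"z": 9}
    - {"z": 11}
    - {"z": 13}
    - {"z": 14.5}
    - {"z": 15.8}
    - {"z": 16.8}
    - {"z": 17.4}
    - {"z": 17.4}

```text
schema error: expected keys x, y, z, roll
```

```bash
cat >> h.py <<'E'
def rel(s,poses):
    # world (x,y,z,yaw of tool x) -> rows in cm/deg from current pose
    w,a,b,c=s["orientation"];y0=2*np.arctan2(b,a);p0=s["tcp_pos"]
    tx=np.array([np.cos(y0),np.sin(y0),0]);ty=np.array([np.sin(y0),-np.cos(y0),0])
    for x,y,z,yw in poses:
        d=np.array([x,y,z])-p0;r=-np.degrees((yw-y0+np.pi)%(2*np.pi)-np.pi)
        print('{"x": %.1f, "y": %.1f, "z": %.1f, "roll": %.0f},'%(100*d@tx,100*d@ty,-100*d[2],r),end=" ")
    print()
PV=np.array([.448,.012]);JY=.087
E
python3 - <<'E'
from h import *
s=read_state();print(s["tcp_pos"],s["ft_force"])
def pose(deg,r=.149,w=.0265):
    f=np.radians(deg);d=np.array([np.cos(f),np.sin(f)]);n=np.array([-d[1],d[0]])
    p=PV+r*d+w*n;return (*p,s["tcp_pos"][2],f+np.pi)
rel(s,[pose(-21.6,w=w) for w in(.038,.032,.0265)]+[pose(a) for a in np.arange(-24,-76,-3)])
im=get_image("scene");cv2.imwrite("pics/s2.png",cv2.resize(im[140:290,180:380,::-1],(800,600)))
E
```

```text
[ 0.60475997 -0.00181148  0.40395265] [ 0.22814128 -0.59016351 -0.22812456]
{"x": 0.2, "y": -0.7, "z": -0.0, "roll": 1}, {"x": 0.2, "y": -1.3, "z": -0.0, "roll": 1}, {"x": 0.2, "y": -1.8, "z": -0.0, "roll": 1}, {"x": 0.1, "y": -2.5, "z": -0.0, "roll": 4}, {"x": 0.1, "y": -3.2, "z": -0.0, "roll": 7}, {"x": 0.0, "y": -4.0, "z": -0.0, "roll": 10}, {"x": 0.0, "y": -4.8, "z": -0.0, "roll": 13}, {"x": 0.1, "y": -5.6, "z": -0.0, "roll": 16}, {"x": 0.2, "y": -6.4, "z": -0.0, "roll": 19}, {"x": 0.3, "y": -7.2, "z": -0.0, "roll": 22}, {"x": 0.5, "y": -8.0, "z": -0.0, "roll": 25}, {"x": 0.7, "y": -8.7, "z": -0.0, "roll": 28}, {"x": 1.0, "y": -9.5, "z": -0.0, "roll": 31}, {"x": 1.3, "y": -10.2, "z": -0.0, "roll": 34}, {"x": 1.6, "y": -10.9, "z": -0.0, "roll": 37}, {"x": 2.0, "y": -11.6, "z": -0.0, "roll": 40}, {"x": 2.4, "y": -12.3, "z": -0.0, "roll": 43}, {"x": 2.8, "y": -13.0, "z": -0.0, "roll": 46}, {"x": 3.3, "y": -13.6, "z": -0.0, "roll": 49}, {"x": 3.8, "y": -14.2, "z": -0.0, "roll": 52}, {"x": 4.4, "y": -14.8, "z": -0.0, "roll": 55},
```

View pics/s2.png

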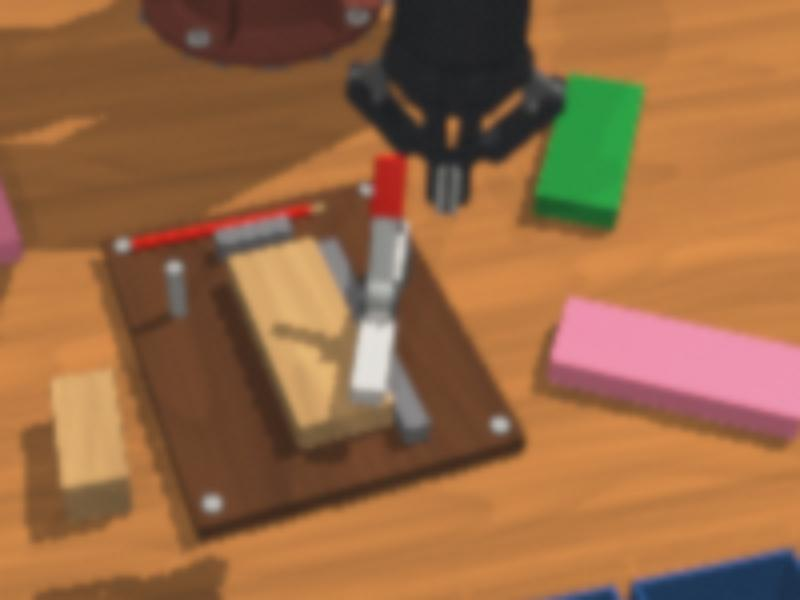

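The descent was refused because every row needs all four keys. The picture shows the fingers still high. The stop pin is at (175,290), and the lever is up at (388,190). Descending again with complete rows.

Request:
step_arm:
  steps:
    - {"x": 0,"y": 0,"z": 1,"roll": 0}
    - {"x": 0,"y": 0,"z": 3,"roll": 0}
    - {"x": 0,"y": 0,"z": 5,"roll": 0}
    - {"x": 0,"y": 0,"z": 7,"roll": 0}
    - {"x": 0,"y": 0,"z": 9,"roll": 0}
    - {"x": 0,"y": 0,"z": 11,"roll": 0}
    - {"x": 0,"y": 0,"z": 13,"roll": 0}
    - {"x": 0,"y": 0,"z": 14.5,"roll": 0}
    - {"x": 0,"y": 0,"z": 15.8,"roll": 0}
    - {"x": 0,"y": 0,"z": 16.8,"roll": 0}
    - {"x": 0,"y": 0,"z": 17.4,"roll": 0}
    - {"x": 0,"y": 0,"z": 17.4,"roll": 0}

```text
time_s: 3.4
tcp_pos: [0.6044, -0.0025, 0.23]
orientation: [-0.0, 0.178, 0.984, -0.0]
ft_force: [-0.2, 0.1, -0.2]
gripper_width: -0.0002
```

```bash
python3 - <<'E'
from h import *
s=read_state();print(s["tcp_pos"],s["ft_force"])
im=get_image("scene");cv2.imwrite("pics/s2.png",cv2.resize(im[140:290,180:380,::-1],(800,600)))
E
```

```text
[ 0.60438922 -0.00254201  0.23002531] [-0.23785898  0.13092184 -0.20998237]
```

View pics/s2.png

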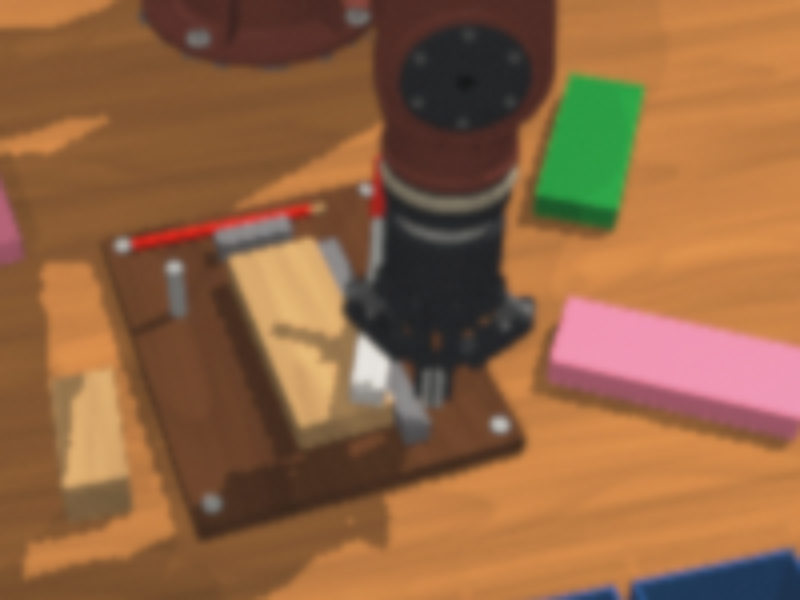

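The fingers are down at (432,385), beside the strap end (370,375) and at its height, with no force. Swinging it now.

Request:
step_arm:
  steps:
    - {"x": 0.2,"y": -0.7,"z": 0,"roll": 1}
    - {"x": 0.2,"y": -1.3,"z": 0,"roll": 1}
    - {"x": 0.2,"y": -1.8,"z": 0,"roll": 1}
    - {"x": 0.1,"y": -2.5,"z": 0,"roll": 4}
    - {"x": 0.1,"y": -3.2,"z": 0,"roll": 7}
    - {"x": 0,"y": -4,"z": 0,"roll": 10}
    - {"x": 0,"y": -4.8,"z": 0,"roll": 13}
    - {"x": 0.1,"y": -5.6,"z": 0,"roll": 16}
    - {"x": 0.2,"y": -6.4,"z": 0,"roll": 19}
    - {"x": 0.3,"y": -7.2,"z": 0,"roll": 22}

```text
time_s: 4.45
tcp_pos: [0.5765, -0.0695, 0.2311]
orientation: [0.0, 0.364, 0.932, 0.0]
ft_force: [-0.0, 1.1, 0.8]
gripper_width: -0.0001
```

```bash
python3 - <<'E'
from h import *
s=read_state();print(s["tcp_pos"],s["ft_force"])
def pose(deg,r=.149,w=.0265):
    f=np.radians(deg);d=np.array([np.cos(f),np.sin(f)]);n=np.array([-d[1],d[0]])
    p=PV+r*d+w*n;return (*p,s["tcp_pos"][2],f+np.pi)
rel(s,[pose(a) for a in list(np.arange(-45,-79,-3))+[-80,-82,-84,-85,-86,-87]])
im=get_image("scene");cv2.imwrite("pics/s3.png",cv2.resize(im[140:290,180:380,::-1],(800,600)))
E
```

```text
[ 0.57645992 -0.06953696  0.23107909] [-0.03906977  1.11438129  0.79202488]
{"x": -0.0, "y": -0.7, "z": -0.0, "roll": 2}, {"x": -0.1, "y": -1.5, "z": -0.0, "roll": 5}, {"x": -0.2, "y": -2.2, "z": -0.0, "roll": 8}, {"x": -0.2, "y": -3.0, "z": -0.0, "roll": 11}, {"x": -0.1, "y": -3.8, "z": -0.0, "roll": 14}, {"x": -0.0, "y": -4.6, "z": -0.0, "roll": 17}, {"x": 0.1, "y": -5.4, "z": -0.0, "roll": 20}, {"x": 0.2, "y": -6.2, "z": -0.0, "roll": 23}, {"x": 0.4, "y": -6.9, "z": -0.0, "roll": 26}, {"x": 0.7, "y": -7.7, "z": -0.0, "roll": 29}, {"x": 1.0, "y": -8.4, "z": -0.0, "roll": 32}, {"x": 1.3, "y": -9.2, "z": -0.0, "roll": 35}, {"x": 1.5, "y": -9.6, "z": -0.0, "roll": 37}, {"x": 1.8, "y": -10.1, "z": -0.0, "roll": 39}, {"x": 2.0, "y": -10.6, "z": -0.0, "roll": 41}, {"x": 2.2, "y": -10.8, "z": -0.0, "roll": 42}, {"x": 2.3, "y": -11.0, "z": -0.0, "roll": 43}, {"x": 2.5, "y": -11.2, "z": -0.0, "roll": 44},
```

View pics/s3.png

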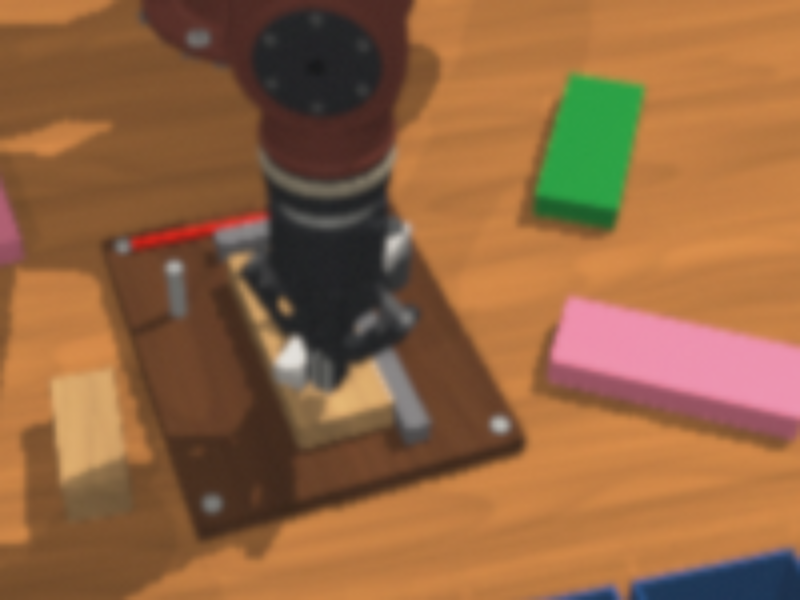

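The strap has swung with the finger, its end now at (292,360) touching the fingers at (322,370), with about 1 N of force. Continuing, slower towards the end.

Request:
step_arm:
  steps:
    - {"x": 0,"y": -0.7,"z": 0,"roll": 2}
    - {"x": -0.1,"y": -1.5,"z": 0,"roll": 5}
    - {"x": -0.2,"y": -2.2,"z": 0,"roll": 8}
    - {"x": -0.2,"y": -3,"z": 0,"roll": 11}
    - {"x": -0.1,"y": -3.8,"z": 0,"roll": 14}
    - {"x": 0,"y": -4.6,"z": 0,"roll": 17}
    - {"x": 0.1,"y": -5.4,"z": 0,"roll": 20}
    - {"x": 0.2,"y": -6.2,"z": 0,"roll": 23}
    - {"x": 0.4,"y": -6.9,"z": 0,"roll": 26}
    - {"x": 0.7,"y": -7.7,"z": 0,"roll": 29}
    - {"x": 1,"y": -8.4,"z": 0,"roll": 32}
    - {"x": 1.2,"y": -8.9,"z": 0,"roll": 34}
    - {"x": 1.4,"y": -9.3,"z": 0,"roll": 36}
    - {"x": 1.6,"y": -9.7,"z": 0,"roll": 38}
    - {"x": 1.6,"y": -9.7,"z": 0,"roll": 38}

```text
time_s: 6.0
tcp_pos: [0.4988, -0.1297, 0.2307]
orientation: [-0.0, 0.647, 0.763, -0.0]
ft_force: [-1.0, -0.1, 0.0]
gripper_width: -0.0003
```

```bash
python3 - <<'E'
from h import *
s=read_state();p=s["tcp_pos"];print(p,s["ft_force"])
# strap angle implied by finger back: solve atan2 of finger centre minus asin(w/R)
v=p[:2]-PV;print("implied home err deg",np.degrees(np.arctan2(v[1],v[0])-np.arcsin(.0265/np.hypot(*v))-(JY-np.pi/2)))
E
```

```text
[ 0.49881134 -0.1296866   0.2306906 ] [-1.02653842 -0.09097533  0.01948252]
implied home err deg 4.604010096921486
```

Request:
step_arm:
  steps:
    - {"x": 0,"y": -0.2,"z": 0,"roll": 1}
    - {"x": 0,"y": -0.4,"z": 0,"roll": 2}
    - {"x": 0.1,"y": -0.6,"z": 0,"roll": 3}
    - {"x": 0.1,"y": -0.8,"z": 0,"roll": 4}
    - {"x": 0.1,"y": -1,"z": 0,"roll": 4}
    - {"x": 0.1,"y": -1,"z": 0,"roll": 4}

```text
time_s: 6.6
tcp_pos: [0.4889, -0.1302, 0.2307]
orientation: [-0.0, 0.672, 0.74, -0.0]
ft_force: [0.3, -0.3, 0.1]
gripper_width: -0.0
```

Request:
step_arm:
  steps:
    - {"x": 0,"y": -0.1,"z": 0,"roll": 0}
    - {"x": 0,"y": -0.2,"z": 0,"roll": 0}
    - {"x": 0,"y": -0.3,"z": 0,"roll": 0}
    - {"x": 0,"y": -0.3,"z": 0,"roll": 0}

```text
time_s: 7.0
tcp_pos: [0.4861, -0.1306, 0.2307]
orientation: [-0.0, 0.672, 0.74, -0.0]
ft_force: [0.1, 0.0, -0.0]
gripper_width: -0.0001
```

Request:
step_arm:
  steps:
    - {"x": 0,"y": -0.1,"z": 0,"roll": 0}
    - {"x": 0,"y": -0.2,"z": 0,"roll": 0}
    - {"x": 0,"y": -0.2,"z": 0,"roll": 0}

```text
time_s: 7.3
tcp_pos: [0.485, -0.1307, 0.2309]
orientation: [0.001, 0.672, 0.74, 0.001]
ft_force: [10.6, 1.0, -5.0]
gripper_width: -0.0003
```

The strap has met the stop: the force jumped to about 10 N, and the finger position implies home within about 1°. Backing off, rising and checking.

Request:
step_arm:
  steps:
    - {"x": 0,"y": 1,"z": 0,"roll": 0}
    - {"x": 0,"y": 2.5,"z": 0,"roll": 0}
    - {"x": 0,"y": 3.5,"z": -1,"roll": 0}
    - {"x": 0,"y": 4,"z": -4,"roll": 0}
    - {"x": 0,"y": 4,"z": -8,"roll": 0}
    - {"x": -1,"y": 4,"z": -12,"roll": 0}
    - {"x": -2,"y": 4,"z": -15,"roll": 0}
    - {"x": -3,"y": 4,"z": -17,"roll": 0}
    - {"x": -3,"y": 4,"z": -17,"roll": 0}

```text
time_s: 8.2
tcp_pos: [0.5272, -0.1578, 0.4037]
orientation: [0.002, 0.673, 0.74, 0.0]
ft_force: [0.4, -0.1, -0.6]
gripper_width: -0.0002
```

```bash
python3 - <<'E'
from h import *
s=read_state();print(s["tcp_pos"],s["orientation"],s["ft_force"])
c=camera_info("wrist");w=get_image("wrist");cv2.imwrite("pics/w4.png",w[:,:,::-1]);np.savez("w4.npz",**c)
print(2*np.degrees(np.arctan2(s["orientation"][2],s["orientation"][1])))
for q in(-85,-83):
    f=np.radians(q);d=np.array([np.cos(f),np.sin(f)])
    print(q,"end",proj(c,[*(PV+.163*d),.071]).round(),"hinge",proj(c,[*(PV+.085*d),.083]).round(),"pv",proj(c,[*PV,.071]).round())
E
```

```text
[ 0.52724578 -0.15783991  0.40372213] [2.07957948e-03 6.72770778e-01 7.39848017e-01 2.59717522e-04] [ 0.37009813 -0.11596415 -0.551171  ]
95.43721786171007
-85 end [179. 159.] hinge [171.  65.] pv [167. -53.]
-83 end [186. 159.] hinge [174.  65.] pv [167. -53.]
```

View pics/w4.png

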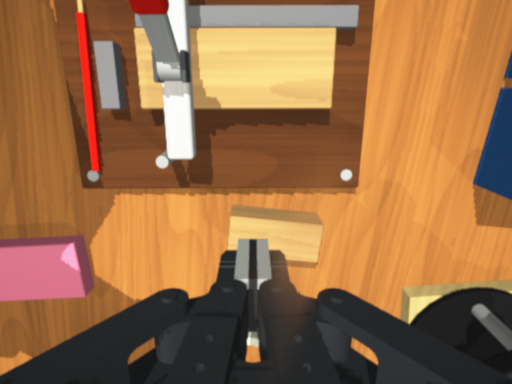

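The strap end (168–194,158) lies against the stop pin (162,160), so the strap is home. The lever is still up, its red grip at (150,3) and hinge near (173,70), and the blank is in place. Computing the lever push.

```bash
python3 - <<'E'
from h import *
s=read_state();f=np.radians(-84.8);d=np.array([np.cos(f),np.sin(f)]);yaw=f+np.pi
def P(rc,zt):return (*(PV+(rc+.011)*d),zt+.173,yaw)
def L(al,k=.075,off=.0055):return (.085-k*np.cos(al)+off*np.sin(al), .083+k*np.sin(al)+off*np.cos(al))
A=P(.072,.231);B=P(.072,.165);rel(s,[A,B])
s2=dict(s);s2["tcp_pos"]=np.array(B[:3]);s2["orientation"]=np.array([0,np.cos(yaw/2),np.sin(yaw/2),0])
rel(s2,[P(*L(a)) for a in np.arange(1.2,-.06,-.05)])
E
```

```text
{"x": 9.3, "y": -6.3, "z": -0.2, "roll": 0}, {"x": 9.3, "y": -6.3, "z": 6.4, "roll": 0}, 
{"x": 0.9, "y": -0.0, "z": 1.0, "roll": -0}, {"x": 1.3, "y": 0.0, "z": 1.1, "roll": -0}, {"x": 1.6, "y": 0.0, "z": 1.3, "roll": -0}, {"x": 2.0, "y": -0.0, "z": 1.4, "roll": -0}, {"x": 2.3, "y": -0.0, "z": 1.6, "roll": -0}, {"x": 2.6, "y": 0.0, "z": 1.8, "roll": -0}, {"x": 2.9, "y": 0.0, "z": 2.0, "roll": -0}, {"x": 3.2, "y": -0.0, "z": 2.2, "roll": -0}, {"x": 3.5, "y": -0.0, "z": 2.4, "roll": -0}, {"x": 3.8, "y": 0.0, "z": 2.7, "roll": -0}, {"x": 4.1, "y": 0.0, "z": 2.9, "roll": -0}, {"x": 4.3, "y": -0.0, "z": 3.2, "roll": -0}, {"x": 4.6, "y": 0.0, "z": 3.5, "roll": -0}, {"x": 4.8, "y": -0.0, "z": 3.8, "roll": -0}, {"x": 5.0, "y": -0.0, "z": 4.1, "roll": -0}, {"x": 5.2, "y": 0.0, "z": 4.4, "roll": -0}, {"x": 5.4, "y": 0.0, "z": 4.8, "roll": -0}, {"x": 5.6, "y": 0.0, "z": 5.1, "roll": -0}, {"x": 5.7, "y": -0.0, "z": 5.5, "roll": -0}, {"x": 5.8, "y": -0.0, "z": 5.8, "roll": -0}, {"x": 5.9, "y": -0.0, "z": 6.2, "roll": -0}, {"x": 6.0, "y": 0.0, "z": 6.5, "roll": -0}, {"x": 6.1, "y": 0.0, "z": 6.9, "roll": -0}, {"x": 6.2, "y": -0.0, "z": 7.3, "roll": -0}, {"x": 6.2, "y": -0.0, "z": 7.7, "roll": -0}, {"x": 6.2, "y": -0.0, "z": 8.0, "roll": -0},
```

Request:
step_arm:
  steps:
    - {"x": 1,"y": -0.7,"z": 0,"roll": 0}
    - {"x": 3,"y": -2,"z": 0,"roll": 0}
    - {"x": 5.5,"y": -3.7,"z": 0,"roll": 0}
    - {"x": 8,"y": -5.4,"z": 0,"roll": 0}
    - {"x": 9.3,"y": -6.3,"z": 0,"roll": 0}
    - {"x": 9.3,"y": -6.3,"z": 1.5,"roll": 0}
    - {"x": 9.3,"y": -6.3,"z": 3.5,"roll": 0}
    - {"x": 9.3,"y": -6.3,"z": 5.5,"roll": 0}
    - {"x": 9.3,"y": -6.3,"z": 6.4,"roll": 0}
    - {"x": 9.3,"y": -6.3,"z": 6.4,"roll": 0}

```text
time_s: 9.25
tcp_pos: [0.4545, -0.0696, 0.3345]
orientation: [-0.002, 0.672, 0.74, -0.001]
ft_force: [-0.1, -0.1, 1.1]
gripper_width: -0.0001
```

Request:
step_arm:
  steps:
    - {"x": 0.5,"y": 0,"z": 0.7,"roll": 0}
    - {"x": 0.9,"y": 0,"z": 1,"roll": 0}
    - {"x": 1.3,"y": 0,"z": 1.1,"roll": 0}
    - {"x": 1.6,"y": 0,"z": 1.3,"roll": 0}
    - {"x": 2,"y": 0,"z": 1.4,"roll": 0}
    - {"x": 2.3,"y": 0,"z": 1.6,"roll": 0}
    - {"x": 2.6,"y": 0,"z": 1.8,"roll": 0}
    - {"x": 2.9,"y": 0,"z": 2,"roll": 0}
    - {"x": 3.2,"y": 0,"z": 2.2,"roll": 0}
    - {"x": 3.2,"y": 0,"z": 2.2,"roll": 0}

```text
time_s: 10.25
tcp_pos: [0.4522, -0.0381, 0.3146]
orientation: [0.0, 0.672, 0.74, 0.0]
ft_force: [0.3, -0.1, 0.7]
gripper_width: -0.0001
```

```bash
python3 - <<'E'
from h import *
s=read_state();print(s["tcp_pos"],s["ft_force"])
im=get_image("scene");cv2.imwrite("pics/s5.png",cv2.resize(im[140:290,180:380,::-1],(800,600)))
E
```

```text
[ 0.45223083 -0.03809695  0.31459177] [ 0.34462076 -0.10711717  0.71224066]
```

View pics/s5.png

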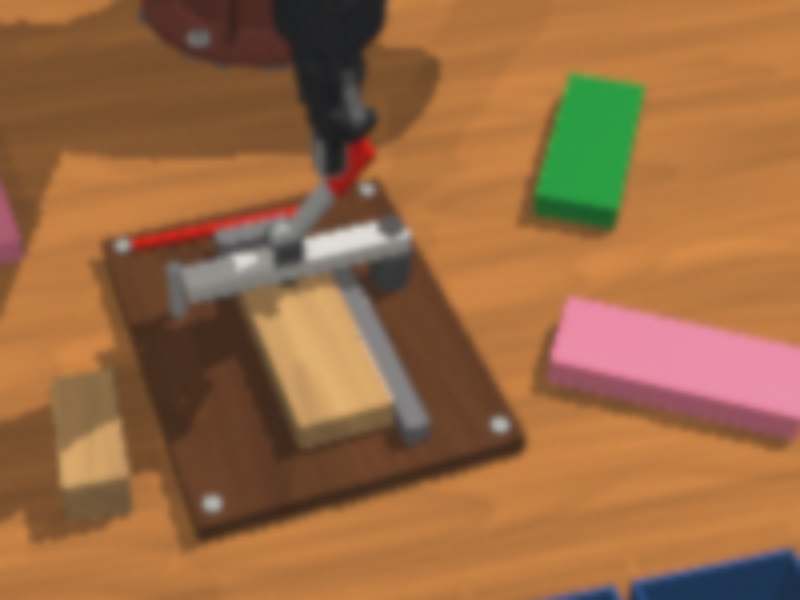

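The strap is against the pin at (178,285). The fingertip at (330,160) is almost on the lever's outer face, whose grip is at (352,165). Continuing along the arc.

Request:
step_arm:
  steps:
    - {"x": 0.3,"y": 0,"z": 0.2,"roll": 0}
    - {"x": 0.6,"y": 0,"z": 0.5,"roll": 0}
    - {"x": 0.9,"y": 0,"z": 0.7,"roll": 0}
    - {"x": 1.1,"y": 0,"z": 1,"roll": 0}
    - {"x": 1.4,"y": 0,"z": 1.3,"roll": 0}
    - {"x": 1.6,"y": 0,"z": 1.6,"roll": 0}
    - {"x": 1.8,"y": 0,"z": 1.9,"roll": 0}
    - {"x": 2,"y": 0,"z": 2.2,"roll": 0}
    - {"x": 2,"y": 0,"z": 2.2,"roll": 0}

```text
time_s: 11.2
tcp_pos: [0.4502, -0.0182, 0.2921]
orientation: [-0.0, 0.672, 0.74, 0.0]
ft_force: [0.6, 0.6, 0.3]
gripper_width: -0.0001
```

Request:
step_arm:
  steps:
    - {"x": 0.2,"y": 0,"z": 0.4,"roll": 0}
    - {"x": 0.4,"y": 0,"z": 0.7,"roll": 0}
    - {"x": 0.5,"y": 0,"z": 1.1,"roll": 0}
    - {"x": 0.6,"y": 0,"z": 1.4,"roll": 0}
    - {"x": 0.7,"y": 0,"z": 1.8,"roll": 0}
    - {"x": 0.8,"y": 0,"z": 2.1,"roll": 0}
    - {"x": 0.9,"y": 0,"z": 2.3,"roll": 0}
    - {"x": 0.9,"y": 0,"z": 2.3,"roll": 0}

```text
time_s: 12.0
tcp_pos: [0.4494, -0.0096, 0.2693]
orientation: [0.0, 0.672, 0.74, -0.0]
ft_force: [0.1, -0.1, -0.0]
gripper_width: 0.0001
```

Request:
step_arm:
  steps:
    - {"x": 0,"y": 0,"z": 0.1,"roll": 0}
    - {"x": 0,"y": 0,"z": 0.2,"roll": 0}
    - {"x": 0,"y": 0,"z": 0.3,"roll": 0}
    - {"x": 0,"y": 0,"z": 0.3,"roll": 0}

```text
time_s: 12.4
tcp_pos: [0.4494, -0.0094, 0.2666]
orientation: [-0.0, 0.672, 0.74, 0.0]
ft_force: [-1.2, 1.5, 3.1]
gripper_width: 0.0004
```

Request:
step_arm:
  steps:
    - {"x": 0,"y": 0,"z": 0.1,"roll": 0}
    - {"x": 0,"y": 0,"z": 0.2,"roll": 0}
    - {"x": 0,"y": 0,"z": 0.2,"roll": 0}

```text
time_s: 12.7
tcp_pos: [0.4495, -0.0093, 0.2652]
orientation: [-0.0, 0.672, 0.74, 0.0]
ft_force: [-2.1, 3.2, 8.4]
gripper_width: -0.0
```

```bash
python3 - <<'E'
from h import *
s=read_state();print(s["tcp_pos"],s["ft_force"])
im=get_image("scene");cv2.imwrite("pics/s6.png",cv2.resize(im[140:290,180:380,::-1],(800,600)))
E
```

```text
[ 0.44945318 -0.00934597  0.26516102] [-2.13537726  3.17935196  8.42973284]
```

View pics/s6.png

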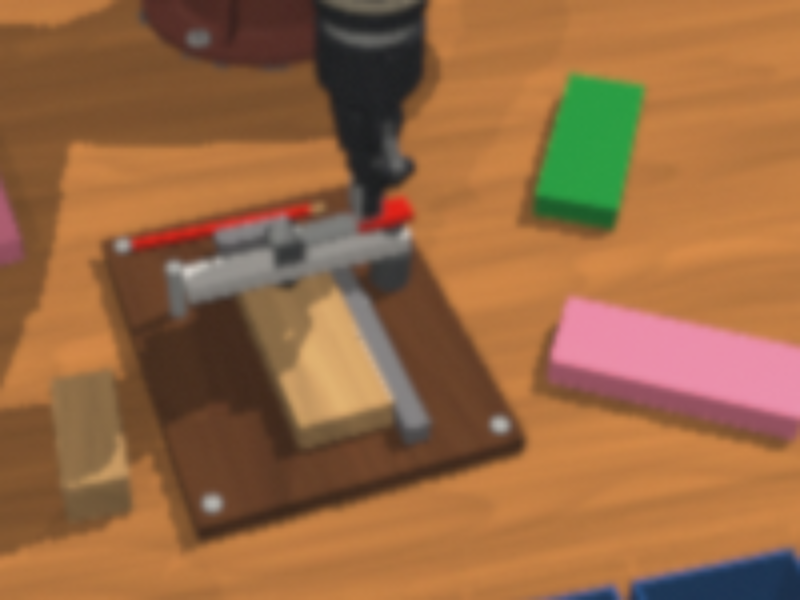

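The lever is nearly level, with its grip at (400,213), and the force is starting to rise. Pressing further in small steps.

Request:
step_arm:
  steps:
    - {"x": 0,"y": 0,"z": 0.1,"roll": 0}
    - {"x": 0,"y": 0,"z": 0.2,"roll": 0}
    - {"x": 0,"y": 0,"z": 0.2,"roll": 0}
    - {"x": 0,"y": 0,"z": 0.2,"roll": 0}

```text
time_s: 13.15
tcp_pos: [0.4495, -0.0093, 0.2647]
orientation: [0.0, 0.672, 0.74, 0.0]
ft_force: [-8.9, 5.4, 23.7]
gripper_width: 0.0
```

Request:
step_arm:
  steps:
    - {"x": 0,"y": 0,"z": 0.1,"roll": 0}
    - {"x": 0,"y": 0,"z": 0.1,"roll": 0}
    - {"x": 0,"y": 0,"z": 0.1,"roll": 0}

```text
time_s: 13.45
tcp_pos: [0.4496, -0.0093, 0.2644]
orientation: [0.001, 0.672, 0.74, 0.001]
ft_force: [-11.7, 6.1, 31.2]
gripper_width: -0.0001
```

It's on the end stop: 2 mm of command gave 0.5 mm of motion at 31 N, and the fingertip height matches 1.2 rad. Retreating straight up, then clear.

Request:
step_arm:
  steps:
    - {"x": 0,"y": 0,"z": -0.5,"roll": 0}
    - {"x": 0,"y": 0,"z": -1.5,"roll": 0}
    - {"x": 0,"y": 0,"z": -3.5,"roll": 0}
    - {"x": 0,"y": 0,"z": -6,"roll": 0}
    - {"x": 0,"y": 0,"z": -9,"roll": 0}
    - {"x": 0,"y": 0,"z": -12,"roll": 0}
    - {"x": 0,"y": -1,"z": -14,"roll": 0}
    - {"x": -2,"y": -1,"z": -14,"roll": 0}
    - {"x": -5,"y": -1,"z": -14,"roll": 0}
    - {"x": -8,"y": -1,"z": -14,"roll": 0}
    - {"x": -11,"y": -1,"z": -14,"roll": 0}
    - {"x": -13,"y": -1,"z": -14,"roll": 0}
    - {"x": -14,"y": -1,"z": -14,"roll": 0}
    - {"x": -14,"y": -1,"z": -14,"roll": 0}

```text
time_s: 14.85
tcp_pos: [0.4529, -0.1506, 0.4015]
orientation: [-0.0, 0.673, 0.74, -0.0]
ft_force: [-0.1, 0.6, -0.8]
gripper_width: -0.0002
```

```bash
python3 - <<'E'
from h import *
s=read_state();print(s["tcp_pos"],s["ft_force"])
a=get_image("scene")[140:290,180:380,::-1];w=get_image("wrist")[:,:,::-1]
o=np.hstack([cv2.resize(a,(400,300),interpolation=cv2.INTER_CUBIC),cv2.resize(w,(400,300))]);cv2.imwrite("pics/f7.png",o)
E
```

```text
[ 0.45286901 -0.15063728  0.4014745 ] [-0.11749306  0.59889917 -0.78443859]
```

View pics/f7.png

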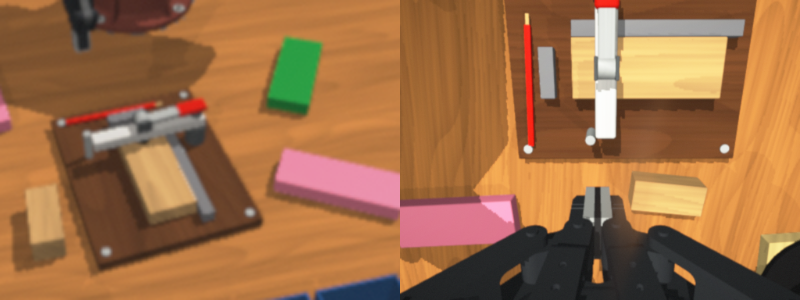

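The lever lies over the strap, the strap end is at the pin (590,140), and the blank is against its fence. One numeric check of the lever angle, then I'll hand in.

```bash
python3 - <<'E'
from h import *
c=camera_info("scene");im=get_image("scene")[:,:,::-1].copy()
h=cv2.cvtColor(im,cv2.COLOR_BGR2HSV);m=(((h[...,0]<8)|(h[...,0]>172))&(h[...,1]>150)&(h[...,2]>90)).astype(np.uint8)
n,l,st,ce=cv2.connectedComponentsWithStats(m)
for i in range(1,n):
    if st[i,4]>25 and 200<ce[i][0]<330:print(st[i],ce[i].round(1))
f=np.radians(-84.8);d=np.array([np.cos(f),np.sin(f)])
for q in(.9,1.0,1.1,1.2):
    a=1.25-q;print(q,[proj(c,[*(PV+d*(.085-k*np.cos(a))),.083+k*np.sin(a)]).round(1) for k in(.054,.077,.1)])
E
```

```text
[265   0   5  24 117] [267.   11.2]
[268 189  15   9  98] [275.3 192.6]
[213 190  45  13 153] [232.2 196.5]
0.9 [array([266.4, 191.2]), array([273.4, 187.6]), array([280.3, 184.1])]
1.0 [array([266.9, 192.4]), array([274. , 189.3]), array([281.1, 186.3])]
1.1 [array([267.3, 193.6]), array([274.5, 191.1]), array([281.6, 188.7])]
1.2 [array([267.4, 194.9]), array([274.6, 193. ]), array([281.8, 191.1])]
```

The grip centroid row is 192.6, against 193.0 predicted for 1.2 rad and 191.1 for 1.1 rad, so the lever is fully down.

```bash
python3 -c "
from rig import *
print(finish_job())"
```

```text
the job is handed in; nothing more can be done
None
```

The blank is clamped and the job is handed in, at about 15 s of the 51 s allowed. I swung the strap home with the back of the closed fingers, then pushed the cam lever down along its arc until it hit its end stop, and backed off clear.

- **Strap:** the force rose to about 10 N at the stop. The finger position put the strap within about 1° of home, and the last wrist view shows it against the pin.
- **Lever:** it stopped at about 34 N total. After release, the red grip's image position matches about 1.18 rad, against 1.1 rad needed.
- **Surroundings:** in the last pictures the blank lies at its fence, and the pencil and offcut look unmoved. The glue, screwdriver, tape, spanner and lath were outside those pictures, but the arm did not go near them. The robot reads no contact force.
- **Not checked:** I could not measure the foot's force on the blank directly. That it grips is inferred from the lever being fully down.
- **One refused call:** a descent was refused for missing keys and repeated correctly.
- **Sideways force:** about 12 N appeared while pressing the lever, but the strap stayed home.

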